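# Reject the rattling cassette

### The arm

A 7-joint arm with a two-finger parallel gripper is mounted at the origin on a cart in front of the work surface, level with it; the furniture and walls round the work are solid. World frame = base frame: x ahead of the robot, y to its left, z up, the work surface at z = 0. Lengths are in m, angles in rad, forces in N, time in s.
With the tool pointing down it reaches from about 0.425 to 0.875 m from the base axis. Payload 9.9 kg.
Tool frame: the origin (TCP) lies on the centre line of the jaws, within the pads' length; the fingertips stand manip.finger_overhang ahead of it and the grasp point (between the pads) lies 3 mm ahead of it (manip.finger_overhang is the distance from the TCP to the fingertips, in m); z points along the fingers, y is the line along which they close (so a half turn about z gives the same grasp; the last joint's range is limited). The gripper opens to 85 mm and grips with 20 to 120 N. Pads are 22 mm wide; open, the fingers measure 114 mm over their backs; the gripper's body (76 mm by 85 mm) begins 54 mm behind the grasp point. The pads swing forward as they close: fully open they stand 13 mm farther back than shut.
Start: joints at [1.106, 0.576, 0.025, 1.437, -0.015, 1.129, -0.057], TCP at [0.251, -0.627, 0.253] pointing down, gripper open.
Joint ranges: [-2.76, 2.76], [-0.34, 2.15], [-1.52, 1.57], [0.19, 2.46], [-1.09, 4.23], [0.17, 1.99], [-2.82, 2.82]. Speed limits (rad/s): [2.22, 2.22, 3.01, 3.01, 3.14, 3.14, 3.14].

### API

Orientations are given as a rotation vector (axis times angle).
In Python, from station import manip, vision gives the robot as it stands.
- The arm moves only by the tool send_rows, never from a script. Its argument "series" is a list of rows, each a list of 7 numbers: the shift along the world's x, y, z in mm, then the turn, a rotation vector about the world's x, y, z in rad, then the finger opening in mm, from 0 to 85.4. In form: [[tx, ty, tz, ax, ay, az, gripper], ...]. A call has 1 to 12 rows; each row is the pose to reach, as a shift and turn from the pose commanded when the call began; what a row does not reach only later rows make up. A row lasts 1/8 s, in which the tool goes at most 62.5 mm and 10.7 degrees, less where a joint would pass 70% of its speed; a pose out of reach is approached as far as the arm can. A call with a gripper value outside its range is refused whole. The fingers move at their own pace and stop on an object; the grip force is fixed at half the most. Time passes only in rows, so rows that repeat a pose let the fingers close. It gives the time, the measured TCP pose, the force, the opening and the grip force at its end, in the units of the state.
- manip.state(): the state, without advancing time (a new reading comes with each control period).
- vision.camera(name): name is "scene" or "top" or "wrist"; returns the picture (480x640x3 uint8, red, green, blue); there is no depth.
- vision.get_calibration(name): a dict with "fov_y" (degrees; the focal length in pixels is half the picture's height over the tangent of half this angle, whatever the lens; pixels are square), "cx", "cy" (the principal point, pixels), "rvec" (rotation vector, rad) and "tvec" (3), from world to camera coordinates, as OpenCV has them. Camera axes: x right, y down, z forward; pixel columns grow to the right and rows downward; lengths in m; the calibration is good to about 2 mm. The wrist camera is an equidistant fisheye: a pixel r from the principal point sees the ray r / f radians off the axis. A picture is of the moment at which its call begins: read the wrist's pose just before it. get_calibration takes no time and is no camera call; for the wrist camera it gives the pose at the moment of the call.
- manip.sign_off(): hands the job in; it is judged then, once.
The state is a dict: "time": time; "qpos": joint angles; "joint_vel": joint speeds; "joint_efforts": joint torques, N m; "position": TCP position; "tool_rot": TCP orientation; "ft_force": force on the tool from outside, world axes, zero at the start; "ft_torque": the same for the moment, N m; "opening": opening from 0.0 (shut) to 1.0 (fully open); "grasp_force": force on a finger pad.
Only numpy, scipy, OpenCV 4.12 (cv2) and the standard library are available. Lean on these libraries where they do the work, as an engineer would, in place of code of your own. Each camera call takes 0.05 s, during which the arm holds its last target. There are 200 camera calls.

### The job

One of the three closed cassettes has come loose inside. Working from left to right, press the ear at one end of each down to tip it over its foot and see or feel whether the core inside slides (a sound one rights itself, the rattler stays tipped), then push the rattler, without lifting it, until it is fully inside the three-sided reject bay behind the row. Leave the two sound ones standing level where they were, and do not disturb the flask, jar and small beaker beside the row.

Things in the scene. Friction and masses are not known exactly. Their poses are not given: they have to be found in the camera images.
- cassette_1: One of three look-alike sealed aluminium boxes, 90 mm long (y), 60 wide (x), 30 high, on a central black foot 32 (y) x 48 mm, 12 high (42 in all); at each end of y a flat ear 25 long, 46 wide, its top 18 above the worktop; 0.65 kg. Origin: centre of the foot's underside, z up. They start level in a row along y, 195 mm apart, y across within 0.3 rad.
- cassette_2: Another, same looks, size and axes as cassette_1. Tipping: 3 to 8 N down on an ear, 63 mm from the centre, rocks it over the foot's edge (16 mm from the centre) until the ear's end meets the worktop at 0.22 rad; the pressed spot goes down 10 mm and outward 3 mm, the box's top edge 9 mm outward. If sound (core fixed in the middle) it rights itself on release.
- cassette_3: Another, same looks, size, axes and tipping as cassette_1 and cassette_2. Which stands where changes; exactly one is the rattler: a 0.5 kg core slides along y to the low end once tipped beyond about 0.1 rad: let go, it stays tipped, about 0.22 rad, its weight about 25 mm from the centre towards the low end: push there, or it turns as it slides.
- bay_mouth (a point): Middle of the reject bay's open front, on the worktop. The bay: a fixed grey sheet fence behind the row, 620 mm wide inside (its y), 110 mm deep (its x, pointing in, away from the robot), walls 33 mm high with the rim, 4 mm thick; open at the front, no floor: the cassette slides in on the worktop. Turned at most 0.05 rad.
- flask: conical glass flask, 74 mm wide, 111 mm high, left of the row; bystander, origin under its centre
- jar: glass jar with a steel lid, 76 mm wide, 115 mm high, on the left; bystander, origin under its centre
- small_beaker: small glass beaker, 47 mm wide, 58 mm high, right of the row; bystander, origin under its centre

How it is judged:
By the outcome, as a careful person would: the job done as asked, in the order asked, and still so for the second after the job is handed in, with the robot touching nothing.
It also fails if it takes over 61 s, if anything falls off the work surface, if the arm or the gripper's body presses on something with over 40 N, if the wrist force passes 120 N, or if a joint passes its speed limit or range.

## Working session

There is one attempt and no reset: what is moved stays moved. The work goes in short steps, Python scripts to look and compute and a tool call to move; the robot and the scene stay as the last step left them, time stands still between calls to the robot, and variables do not carry over. Pictures are saved under pics/ and viewed, at most 10 in all, crops included, and the job is handed in when it is done.

Besides the shell and the picture viewer there is one more tool, called after "Emit:" as a command line: name --pt "numbers of a row" for each row, then --argument value for the rest. send_rows: Moves the arm, as the interface text tells. Its arguments: {"type":"object","properties":{"series":{"type":"array"}},"required":["series"]}

```bash
mkdir -p pics
python3 - <<'E'
from station import manip, vision
import cv2,numpy as np
s=manip.state();print({k:np.round(v,3) for k,v in s.items()}, manip.finger_overhang)
for n in ("scene","top"):
    im=vision.camera(n);cv2.imwrite(f"pics/{n}0.png",im[:,:,::-1]);print(n,vision.get_calibration(n))
E
```

```text
{'time': np.float64(0.0), 'qpos': array([ 1.106,  0.576,  0.025,  1.438, -0.015,  1.129, -0.057]), 'joint_vel': array([-0.   ,  0.001, -0.001, -0.   ,  0.   ,  0.001,  0.001]), 'joint_efforts': array([-2.0000e-03, -7.6575e+01,  2.2500e+00, -2.8597e+01,  1.5000e-02,
        1.3000e-02, -0.0000e+00]), 'position': array([ 0.251, -0.626,  0.252]), 'tool_rot': array([-3.083e+00, -5.940e-01,  1.000e-03]), 'ft_force': array([ 0.066, -0.338, -0.34 ]), 'ft_torque': array([ 0.053, -0.047, -0.021]), 'grasp_force': np.float64(0.0), 'opening': np.float64(1.0)} 0.022
scene {'fov_y': 53.249072321654246, 'cx': 307.4943688998163, 'cy': 235.25345424136302, 'rvec': array([ 0.61815469, -2.43441211,  1.44524296]), 'tvec': array([0.42444999, 0.13653509, 1.16691027])}
top {'fov_y': 55.24991785346541, 'cx': 313.55616414838516, 'cy': 235.32021483557776, 'rvec': array([ 2.08107706, -2.14759474,  0.21585874]), 'tvec': array([0.02027368, 0.49064613, 0.98493971])}
```

View pics/top0.png

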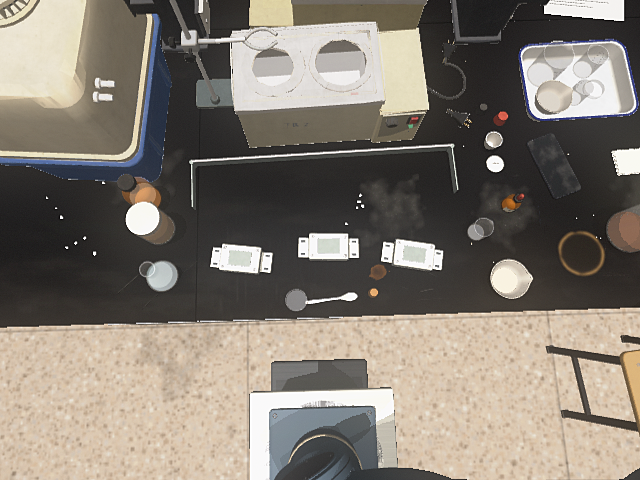

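View pics/scene0.png

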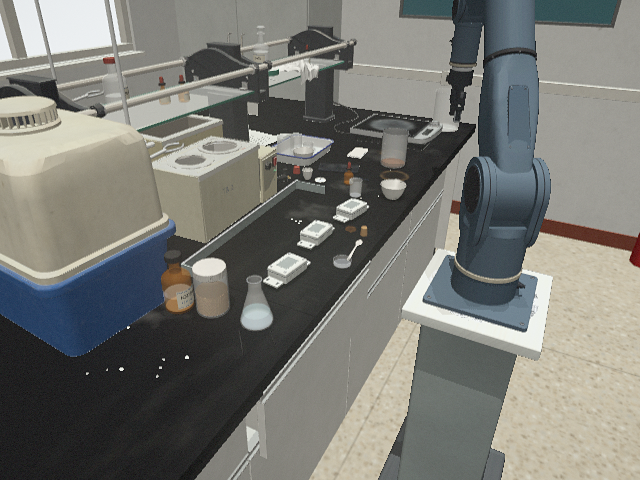

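The top view shows the cassettes at pixels (240,258), (328,246) and (412,254). The bay's back corners are at about (192,160) and (453,146), and its wall ends at (193,206) and (457,192). The jar is near (145,220), the flask near (160,275) and the small beaker near (480,229).

```bash
cat > h.py <<'E'
import numpy as np,cv2
from station import manip, vision
def ray(cal,uv):
    f=240/np.tan(np.radians(cal['fov_y'])/2);R=cv2.Rodrigues(np.array(cal['rvec']))[0]
    d=np.c_[(np.atleast_2d(uv)-[cal['cx'],cal['cy']])/f,np.ones(len(np.atleast_2d(uv)))]@R
    return -R.T@np.array(cal['tvec']),d
def onz(cal,uv,z):
    c,d=ray(cal,uv);return c+d*((z-c[2])/d[:,2])[:,None]
E
python3 - <<'E'
from h import *
cal=vision.get_calibration("top");im=cv2.imread("pics/top0.png")
m=((im.min(2)>120)).astype(np.uint8);m=cv2.morphologyEx(m,cv2.MORPH_CLOSE,np.ones((5,5)))
for x0,x1 in((205,277),(290,365),(375,447)):
    mm=np.zeros_like(m);mm[225:280,x0:x1]=m[225:280,x0:x1]
    c=max(cv2.findContours(mm,0,2)[0],key=cv2.contourArea)
    P=onz(cal,c[:,0].astype(float),0.018)
    (cx,cy),wh,a=cv2.minAreaRect((P[:,:2]*1000).astype(np.float32));print("ears-plane",cx,cy,wh,a)
pts=dict(bay_bl=(192,160),bay_br=(453,146))
for k,v in pts.items(): print(k,onz(cal,v,0.033).round(3))
print('front ends',onz(cal,[(193,206),(457,192)],0.02).round(3))
print('beaker',onz(cal,[(474,232)],0.0).round(3),'flask',onz(cal,[(162,277)],0.02).round(3),'jar lid',onz(cal,[(143,218)],0.115).round(3))
print('spoon etc',onz(cal,[(297,300),(352,296),(377,271),(374,293),(360,200)],0.0).round(3))
crop=im[135:310,180:500];cv2.imwrite("pics/c1.png",cv2.resize(crop,(800,437),interpolation=2))
E
```

```text
ears-plane 448.5378723144531 173.1622772216797 (139.7276153564453, 62.051902770996094) 82.9223861694336
ears-plane 471.4991760253906 -28.064727783203125 (139.36497497558594, 61.213714599609375) 88.1795883178711
ears-plane 447.3896484375 -220.96279907226562 (139.97463989257812, 61.84262466430664) 78.5942611694336
bay_bl [[0.686 0.288 0.033]]
bay_br [[ 0.702 -0.335  0.033]]
front ends [[ 0.577  0.286  0.02 ]
 [ 0.591 -0.338  0.02 ]]
beaker [[ 0.497 -0.376  0.   ]] flask [[0.411 0.354 0.02 ]] jar lid [[0.527 0.367 0.115]]
spoon etc [[ 0.351  0.047  0.   ]
 [ 0.356 -0.079  0.   ]
 [ 0.412 -0.14   0.   ]
 [ 0.361 -0.131  0.   ]
 [ 0.585 -0.11   0.   ]]
```

View pics/c1.png

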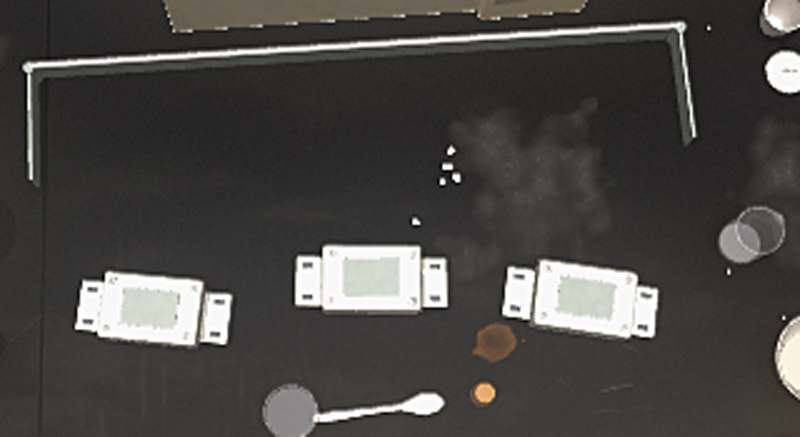

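The crop confirms the geometry: three level cassettes, each about 140 mm long overall as expected, with a clear run into the bay. I'll start on the left cassette's left ear, with the gripper shut and its closing line along the cassette's y.

Emit:
send_rows --pt "230 325 0 0 0 1.2 0" --pt "230 325 0 0 0 1.2 0" --pt "230 325 0 0 0 1.2 0" --pt "230 325 0 0 0 1.2 0" --pt "230 325 0 0 0 1.2 0" --pt "230 325 0 0 0 1.2 0" --pt "230 325 0 0 0 1.2 0" --pt "206 871 -100 0 0 2.64 0" --pt "206 871 -100 0 0 2.64 0" --pt "206 871 -100 0 0 2.64 0" --pt "206 871 -100 0 0 2.64 0" --pt "206 871 -100 0 0 2.64 0"

```text
time: 1.6
position: [0.4671, 0.0064, 0.1967]
tool_rot: [0.957, 2.992, -0.001]
ft_force: [2.2, 0.2, -0.7]
opening: 0.005
grasp_force: 0.0
```

Emit:
send_rows --pt "-10 238 -90 0 0 0.496 0" --pt "-10 238 -90 0 0 0.496 0" --pt "-10 238 -90 0 0 0.496 0" --pt "-10 238 -90 0 0 0.496 0" --pt "-10 238 -90 0 0 0.496 0" --pt "-10 238 -90 0 0 0.496 0" --pt "-10 238 -90 0 0 0.496 0" --pt "-10 238 -90 0 0 0.496 0"

```text
time: 2.6
position: [0.4581, 0.2418, 0.1074]
tool_rot: [0.204, 3.134, -0.001]
ft_force: [-0.2, 0.7, -0.5]
opening: 0.007
grasp_force: 0.0
```

Run:
```python
from h import *
s=manip.state();print({k:np.round(s[k],3) for k in('time','qpos','position','tool_rot','ft_force')})
for n in("top","wrist"):
    im=vision.camera(n);cv2.imwrite(f"pics/{n}1.png",im[:,:,::-1])
a=cv2.imread("pics/top1.png")[190:310,110:350];b=cv2.imread("pics/wrist1.png")
cv2.imwrite("pics/m1.png",np.hstack([cv2.resize(a,(400,200)),cv2.resize(b,(400,300))[:200]]) if 0 else np.vstack([cv2.resize(a,(600,300)),cv2.resize(b,(600,450))[100:400]]))
```

```text
{'time': np.float64(2.6), 'qpos': array([-0.137,  0.599, -0.659,  2.005,  0.552,  0.72 ,  0.301]), 'position': array([0.458, 0.242, 0.107]), 'tool_rot': array([ 2.040e-01,  3.134e+00, -1.000e-03]), 'ft_force': array([-0.243,  0.733, -0.512])}
```

View pics/m1.png

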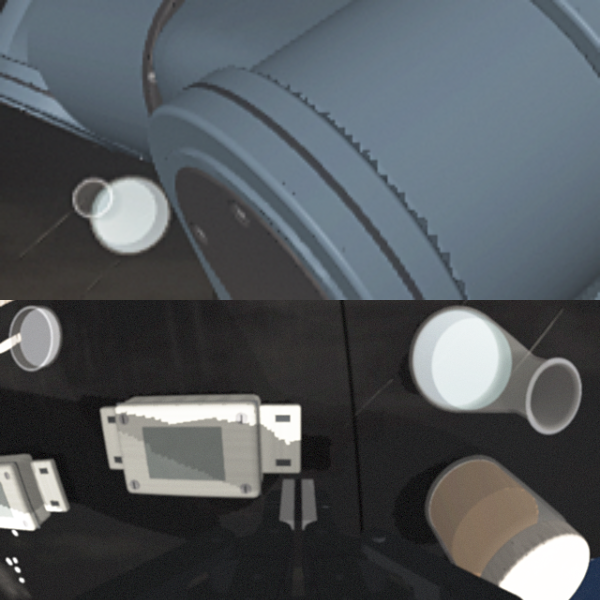

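The wrist view shows the left ear at montage (262–300, 405–472), with the fingertips just beside it and aligned. I'll check the position by ray casting.

```bash
cat >> h.py <<'E'
def wz(cal,uv,z):
    f=240/np.tan(np.radians(cal['fov_y'])/2);R=cv2.Rodrigues(np.array(cal['rvec']))[0]
    p=(np.atleast_2d(uv)-[cal['cx'],cal['cy']])/f;r=np.linalg.norm(p,axis=1)[:,None]
    d=np.c_[p/r*np.sin(r),np.cos(r)]@R;c=-R.T@np.array(cal['tvec'])
    return c+d*((z-c[2])/d[:,2])[:,None]
E
python3 - <<'E'
from h import *
cal=vision.get_calibration("wrist")
q=lambda a:[(x/.9375,(y-200)/.9375) for x,y in a]
print(wz(cal,q([(263,405),(300,405),(301,472),(263,471)]),.018).round(4))
print('box top',wz(cal,q([(117,403),(254,395),(261,497),(127,492)]),.042).round(4))
print('tips',wz(cal,q([(290,480),(308,480)]),.085).round(4))
E
```

```text
[[0.4267 0.224  0.018 ]
 [0.4297 0.2467 0.018 ]
 [0.4747 0.2416 0.018 ]
 [0.4709 0.2168 0.018 ]]
box top [[0.4071 0.139  0.042 ]
 [0.415  0.2232 0.042 ]
 [0.4773 0.2167 0.042 ]
 [0.4659 0.1275 0.042 ]]
tips [[0.4474 0.2395 0.085 ]
 [0.4485 0.2476 0.085 ]]
```

Emit:
send_rows --pt "-3 2 -55 0 0 0 0" --pt "-3 2 -62 0 0 0 0" --pt "-3 2 -65 0 0 0 0" --pt "-3 2 -68 0 0 0 0" --pt "-3 2 -70 0 0 0 0" --pt "-3 2 -72 0 0 0 0" --pt "-3 2 -72 0 0 0 0"

```text
time: 3.58
position: [0.4547, 0.2458, 0.0353]
tool_rot: [0.2, 3.135, 0.001]
ft_force: [1.0, 1.9, 1.7]
opening: 0.003
grasp_force: 1.1
```

Emit:
send_rows --pt "0 0 -2 0 0 0 0" --pt "0 0 -3 0 0 0 0" --pt "0 0 -4 0 0 0 0" --pt "0 0 -5 0 0 0 0" --pt "0 0 -5 0 0 0 0"

```text
time: 4.2
position: [0.4543, 0.2454, 0.0299]
tool_rot: [-0.2, -3.135, 0.0]
ft_force: [-0.2, 1.2, 1.4]
opening: 0.006
grasp_force: 0.9
```

Run:
```python
from h import *
s=manip.state();print({k:np.round(s[k],3) for k in('position','ft_force')})
for n in("scene","wrist"):
    im=vision.camera(n);cv2.imwrite(f"pics/{n}2.png",im[:,:,::-1])
a=cv2.imread("pics/scene2.png")[210:300,220:340];b=cv2.imread("pics/wrist2.png")
cv2.imwrite("pics/m2.png",np.hstack([cv2.resize(a,(400,300)),cv2.resize(b[150:450,100:500],(400,300))]))
```

```text
{'position': array([0.454, 0.245, 0.03 ]), 'ft_force': array([-0.227,  1.172,  1.449])}
```

View pics/m2.png

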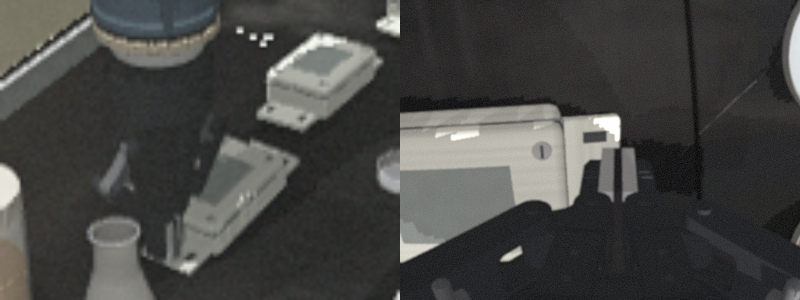

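The cassette is tipped under the fingers. I'll release it and see whether it rights itself.

Emit:
send_rows --pt "0 0 5 0 0 0 0" --pt "0 2 12 0 0 0 0" --pt "0 5 30 0 0 0 0" --pt "0 5 60 0 0 0 0" --pt "0 5 60 0 0 0 0" --pt "0 5 60 0 0 0 0"

```text
time: 5.05
position: [0.4543, 0.2501, 0.0899]
tool_rot: [0.2, 3.135, -0.001]
ft_force: [-0.3, 0.2, -0.9]
opening: -0.0
grasp_force: 0.0
```

Run:
```python
from h import *
for n in("scene","wrist"):
    im=vision.camera(n);cv2.imwrite(f"pics/{n}3.png",im[:,:,::-1])
a=cv2.imread("pics/scene3.png")[210:300,220:340];b=cv2.imread("pics/wrist3.png")
cv2.imwrite("pics/m3.png",np.hstack([cv2.resize(a,(400,300)),cv2.resize(b[100:400,50:450],(400,300))]))
```

```text
(no output)
```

View pics/m3.png

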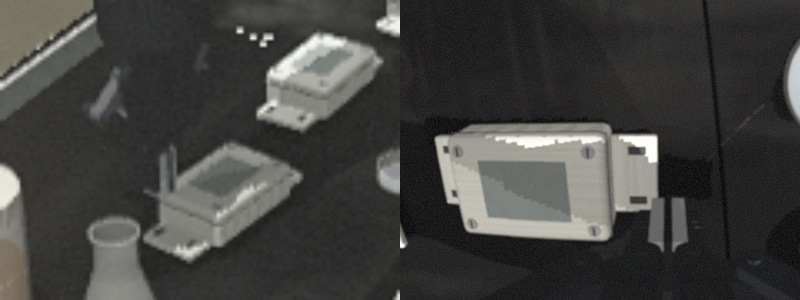

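Cassette 1 righted itself, since the scene view shows it level again, so it is sound. Next is cassette 2, left ear.

Emit:
send_rows --pt "17 -206 10 0 0 0.092 0" --pt "17 -206 10 0 0 0.092 0" --pt "17 -206 10 0 0 0.092 0" --pt "17 -206 10 0 0 0.092 0" --pt "17 -206 10 0 0 0.092 0" --pt "17 -206 -35 0 0 0.092 0" --pt "17 -206 -44 0 0 0.092 0" --pt "17 -206 -47 0 0 0.092 0" --pt "17 -206 -50 0 0 0.092 0" --pt "17 -206 -52 0 0 0.092 0" --pt "17 -206 -54 0 0 0.092 0"

```text
time: 6.52
position: [0.4719, 0.0448, 0.0365]
tool_rot: [0.055, 3.14, 0.001]
ft_force: [0.9, 0.8, 2.2]
opening: 0.001
grasp_force: 0.9
```

Emit:
send_rows --pt "0 0 -2 0 0 0 0" --pt "0 0 -4 0 0 0 0" --pt "0 0 -6 0 0 0 0" --pt "0 0 -6 0 0 0 0" --pt "0 0 -6 0 0 0 0"

```text
time: 7.15
position: [0.4712, 0.0442, 0.03]
tool_rot: [-0.056, -3.141, 0.001]
ft_force: [-0.1, 0.5, 0.4]
opening: -0.004
grasp_force: 0.0
```

Emit:
send_rows --pt "0 0 5 0 0 0 0" --pt "0 2 12 0 0 0 0" --pt "0 5 30 0 0 0 0" --pt "0 5 60 0 0 0 0" --pt "0 5 60 0 0 0 0" --pt "0 5 60 0 0 0 0"

```text
time: 7.9
position: [0.4713, 0.0492, 0.0901]
tool_rot: [0.056, 3.141, -0.0]
ft_force: [-0.7, 0.1, 0.6]
opening: 0.001
grasp_force: 0.0
```

Run:
```python
from h import *
for n in("scene","wrist"):
    im=vision.camera(n);cv2.imwrite(f"pics/{n}4.png",im[:,:,::-1])
np.save("cal4.npy",vision.get_calibration("wrist"))
a=cv2.imread("pics/scene4.png")[180:300,240:400];b=cv2.imread("pics/wrist4.png")
cv2.imwrite("pics/m4.png",np.hstack([cv2.resize(a,(400,300)),cv2.resize(b[100:400,50:450],(400,300))]))
```

```text
(no output)
```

View pics/m4.png

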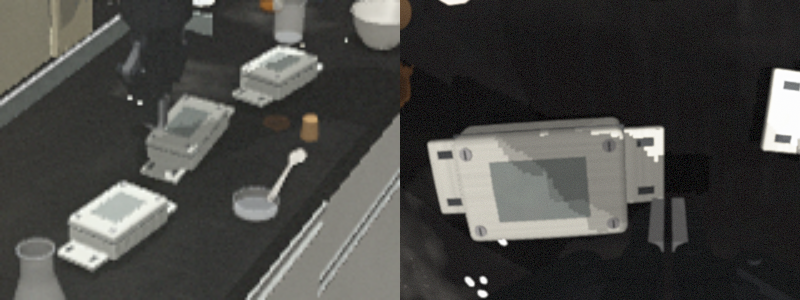

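Cassette 2 stays tipped with its left end low, so it is the rattler, and the press force also fell to almost nothing. I'll still test cassette 3 to finish the left-to-right check.

Emit:
send_rows --pt "-12 -20 30 0 0 -0.167 0" --pt "-12 -199 30 0 0 -0.167 0" --pt "-12 -199 30 0 0 -0.167 0" --pt "-12 -199 30 0 0 -0.167 0" --pt "-12 -199 10 0 0 -0.167 0" --pt "-12 -199 -35 0 0 -0.167 0" --pt "-12 -199 -44 0 0 -0.167 0" --pt "-12 -199 -47 0 0 -0.167 0" --pt "-12 -199 -50 0 0 -0.167 0" --pt "-12 -199 -52 0 0 -0.167 0" --pt "-12 -199 -54 0 0 -0.167 0"

```text
time: 9.38
position: [0.4601, -0.1493, 0.0367]
tool_rot: [0.316, 3.124, 0.0]
ft_force: [0.8, 2.6, 1.9]
opening: 0.001
grasp_force: 1.3
```

Emit:
send_rows --pt "0 0 -2 0 0 0 0" --pt "0 0 -4 0 0 0 0" --pt "0 0 -6 0 0 0 0" --pt "0 0 -6 0 0 0 0" --pt "0 0 -6 0 0 0 0"

```text
time: 10.0
position: [0.4593, -0.1496, 0.03]
tool_rot: [-0.317, -3.125, 0.0]
ft_force: [0.2, 0.9, 2.1]
opening: -0.002
grasp_force: 0.9
```

Emit:
send_rows --pt "0 0 5 0 0 0 0" --pt "0 2 12 0 0 0 0" --pt "0 5 30 0 0 0 0" --pt "0 5 80 0 0 0 0" --pt "0 5 80 0 0 0 0" --pt "0 5 80 0 0 0 0"

```text
time: 10.75
position: [0.459, -0.1449, 0.1102]
tool_rot: [0.318, 3.125, -0.001]
ft_force: [0.5, -0.4, 0.2]
opening: -0.001
grasp_force: 0.0
```

Run:
```python
from h import *
print(manip.state()['qpos'].round(2))
for n in("scene","wrist","top"):
    im=vision.camera(n);cv2.imwrite(f"pics/{n}5.png",im[:,:,::-1])
a=cv2.imread("pics/scene5.png")[180:300,240:400];b=cv2.imread("pics/wrist5.png");c=cv2.imread("pics/top5.png")[140:320,170:490]
cv2.imwrite("pics/m5.png",np.vstack([np.hstack([cv2.resize(a,(400,300)),cv2.resize(b[100:400,50:450],(400,300))]),cv2.resize(c,(533,300))[:, :].copy() if 0 else cv2.copyMakeBorder(cv2.resize(c,(533,300)),0,0,0,267,0)]))
```

```text
[ 0.68  0.56 -0.69  2.09  0.57  0.68  0.98]
```

View pics/m5.png

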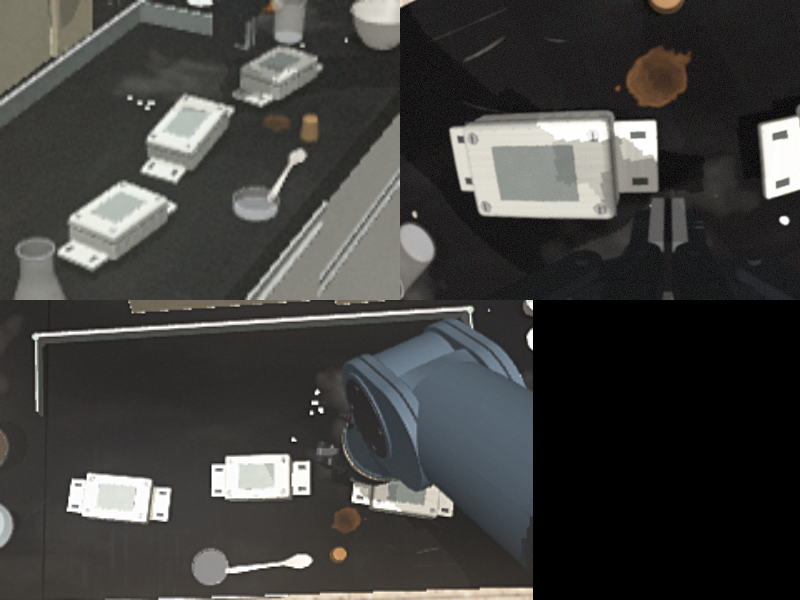

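Cassette 3 is level again, so it is sound. Cassette 2 remains tipped left. I'll now go to its robot side, near the low end.

Emit:
send_rows --pt "-20 80 0 0 0 0.17 16" --pt "-45 143 0 0 0 0.17 16" --pt "-45 143 0 0 0 0.17 16" --pt "-45 143 0 0 0 0.17 16" --pt "-45 143 -25 0 0 0.17 16" --pt "-45 143 -25 0 0 0.17 16"

```text
time: 11.65
position: [0.4136, -0.0024, 0.0838]
tool_rot: [-0.052, -3.138, 0.001]
ft_force: [0.8, -0.9, -0.1]
opening: 0.185
grasp_force: 0.0
```

Emit:
send_rows --pt "-3 0 -25 0 0 0 16" --pt "-3 0 -40 0 0 0 16" --pt "-3 0 -51 0 0 0 16" --pt "-3 0 -51 0 0 0 16" --pt "-3 0 -51 0 0 0 16"

```text
time: 12.28
position: [0.4117, -0.0019, 0.0345]
tool_rot: [0.052, 3.141, -0.0]
ft_force: [0.3, -0.3, -0.8]
opening: 0.185
grasp_force: 0.0
```

Run:
```python
from h import *
s=manip.state();print({k:np.round(s[k],3) for k in('position','tool_rot','ft_force','qpos')})
for n in("top","wrist"):
    im=vision.camera(n);cv2.imwrite(f"pics/{n}6.png",im[:,:,::-1])
a=cv2.imread("pics/top6.png")[140:320,170:490];b=cv2.imread("pics/wrist6.png")
cv2.imwrite("pics/m6.png",np.hstack([cv2.resize(a,(400,300)),cv2.resize(b,(400,300))]))
```

```text
{'position': array([ 0.412, -0.002,  0.034]), 'tool_rot': array([ 0.052,  3.141, -0.   ]), 'ft_force': array([ 0.313, -0.304, -0.753]), 'qpos': array([ 0.243,  0.619, -0.514,  2.327,  0.86 ,  0.386,  0.529])}
```

View pics/m6.png

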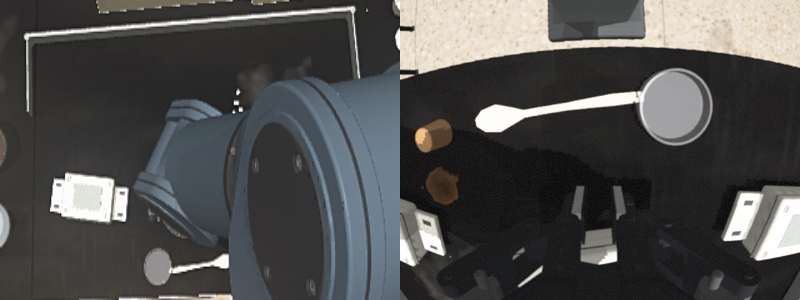

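Emit:
send_rows --pt "8 0 0 0 0 0 16" --pt "14 0 0 0 0 0 16" --pt "18 0 0 0 0 0 16" --pt "22 0 0 0 0 0 16" --pt "27 0 0 0 0 0 16" --pt "34 0 0 0 0 0 16" --pt "42 0 0 0 0 0 16" --pt "50 0 0 0 0 0 16" --pt "58 0 0 0 0 0 16" --pt "66 0 0 0 0 0 16" --pt "74 0 0 0 0 0 16" --pt "80 0 0 0 0 0 16"

```text
time: 13.88
position: [0.4904, -0.0018, 0.0338]
tool_rot: [-0.051, -3.139, 0.001]
ft_force: [-4.8, -0.1, 3.5]
opening: 0.188
grasp_force: 2.7
```

Run:
```python
from h import *
s=manip.state();print({k:np.round(s[k],3) for k in('position','tool_rot','ft_force','ft_torque')})
for n in("top","scene"):
    im=vision.camera(n);cv2.imwrite(f"pics/{n}7.png",im[:,:,::-1])
a=cv2.imread("pics/top7.png")[140:320,170:490];b=cv2.imread("pics/scene7.png")
cv2.imwrite("pics/m7.png",np.hstack([cv2.resize(a,(400,300)),cv2.resize(b[170:290,210:370],(400,300))]))
```

```text
{'position': array([ 0.49 , -0.002,  0.034]), 'tool_rot': array([-5.100e-02, -3.139e+00,  1.000e-03]), 'ft_force': array([-4.762, -0.096,  3.487]), 'ft_torque': array([-0.01 ,  1.082, -0.004])}
```

View pics/m7.png

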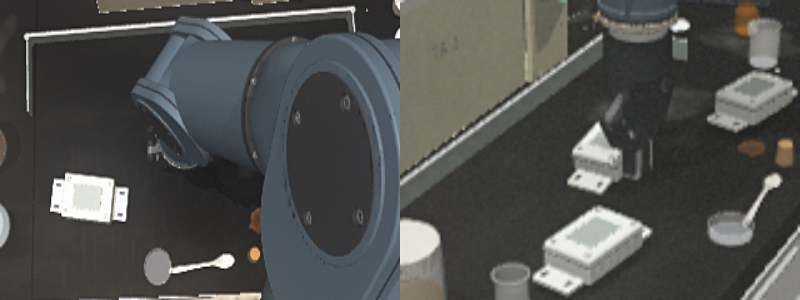

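The push is straight, with force about 5 N and no turning moment. I'll carry on into the bay.

Emit:
send_rows --pt "8 0 0 0 0 0 16" --pt "17 0 0 0 0 0 16" --pt "26 0 0 0 0 0 16" --pt "35 0 0 0 0 0 16" --pt "44 0 0 0 0 0 16" --pt "53 0 0 0 0 0 16" --pt "62 0 0 0 0 0 16" --pt "71 0 0 0 0 0 16" --pt "80 0 0 0 0 0 16" --pt "89 0 0 0 0 0 16" --pt "97 0 0 0 0 0 16" --pt "104 0 0 0 0 0 16"

```text
time: 15.48
position: [0.5959, -0.0015, 0.034]
tool_rot: [-0.051, -3.141, -0.0]
ft_force: [-3.2, 0.5, -0.4]
opening: 0.187
grasp_force: 1.5
```

Emit:
send_rows --pt "0 0 0 0 0 0 16" --pt "-10 0 0 0 0 0 16" --pt "-40 0 0 0 0 0 16" --pt "-60 0 40 0 0 0 16" --pt "-90 -40 100 0 0 0 16" --pt "-90 -100 150 0 0 0 16" --pt "-90 -160 200 0 0 0 16" --pt "-90 -220 220 0 0 0 16" --pt "-100 -280 220 0 0 0 16" --pt "-100 -340 220 0 0 0 16" --pt "-100 -340 220 0 0 0 16"

```text
time: 16.85
position: [0.4938, -0.3453, 0.2542]
tool_rot: [-0.057, -3.141, 0.003]
ft_force: [0.1, 0.6, -0.2]
opening: 0.188
grasp_force: 0.0
```

Run:
```python
from h import *
s=manip.state();print({k:np.round(s[k],3) for k in('time','position','ft_force')})
im=vision.camera("top");cv2.imwrite("pics/top8.png",im[:,:,::-1]);im=cv2.imread("pics/top8.png")
cal=vision.get_calibration("top")
m=((im.min(2)>120)).astype(np.uint8);m[:168]=0;m=cv2.morphologyEx(m,cv2.MORPH_CLOSE,np.ones((5,5)))
for c in cv2.findContours(m[:,:460],0,2)[0]:
    if 800<cv2.contourArea(c)<6000 and c[:,0,1].max()<300:
        print(cv2.boundingRect(c),cv2.contourArea(c))
        P=onz(cal,c[:,0].astype(float),0.018)[:,:2]*1000
        r=cv2.minAreaRect(P.astype(np.float32));print(np.round(r[0]),np.round(r[1]),round(r[2],1),'min',P.min(0).round(),'max',P.max(0).round())
```

```text
{'time': np.float64(16.85), 'position': array([ 0.494, -0.345,  0.254]), 'ft_force': array([ 0.055,  0.633, -0.204])}
(139, 261, 39, 30) 815.5
[415. 364.] [68. 87.] 2.1 min [381. 320.] max [449. 408.]
(210, 244, 63, 30) 1402.0
[449. 173.] [140.  63.] 82.9 min [414. 102.] max [484. 245.]
(381, 239, 62, 32) 1380.5
[ 447. -221.] [140.  61.] 78.6 min [ 408. -291.] max [ 483. -149.]
(126, 201, 34, 34) 859.5
[553. 405.] [81. 78.] 2.1 min [513. 366.] max [594. 444.]
(295, 168, 58, 21) 1024.5
[637. -24.] [137.  50.] 88.2 min [613. -93.] max [663.  45.]
```

```bash
python3 -c "
from station import manip
print(manip.sign_off())"
```

```text
the job is handed in; nothing more can be done
None
```

The middle cassette is the rattler: it stayed tipped, and I pushed it into the reject bay, where the top camera puts its near edge about 25 mm past the bay's front. The left and right cassettes righted themselves and measure where they started, the flask, jar and beaker were not touched, and I handed the job in at about 17 s.

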